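# Unlock the cash box and hold the key turned

## Robot

A 6-joint arm with a two-finger parallel gripper is mounted at the origin on the work surface. World frame = base frame: x ahead of the robot, y to its left, z up, the work surface at z = 0. Lengths are in m, angles in rad, forces in N, time in s.
With the tool pointing down it reaches from about 0.275 to 0.725 m from the base axis. Payload 5.6 kg.
Tool frame: the origin (TCP) lies between the finger pads; the fingertips stand 17 mm ahead of it and the grasp point (between the pads) lies 2 mm behind it; z points along the fingers, y is the line along which they close (so a half turn about z gives the same grasp; the last joint's range is limited). The gripper opens to 85 mm and grips with 20 to 120 N. Pads are 22 mm wide; open, the fingers measure 114 mm over their backs; the gripper's body (76 mm by 85 mm) begins 54 mm behind the grasp point. The pads swing forward as they close: fully open they stand 13 mm farther back than shut.
Start: joints at [1.543, 0.255, 0.108, 0, -1.424, -0.285], TCP at [0.169, 0.523, 0.224] pointing down, gripper open.
Joint ranges: [-2.95, 2.95], [-1.21, 1.97], [-1.09, 1.5], [-2.87, 1.71], [-2.94, -0.07], [-3.05, 3.05]. Speed limits (rad/s): [2.57, 2.57, 3.14, 3.14, 3.14, 3.14].

## Interface

Orientations are given as a unit quaternion [x, y, z, w].
In Python, from workcell import r, get_image, get_calibration gives the robot as it stands.
- The arm moves only by the shell command python3 -m handwheel 'ROWS'. ROWS is JSON, a list of rows, each a list of 7 numbers: the opening, from 0 (shut) to 1 (fully open), then the shift along the tool's x, y, z normalised to -1 to 1, where 1 is 0.02 m, then the turn, a rotation vector about the tool's x, y, z normalised to -1 to 1, where 1 is 0.08 rad. A call has 1 to 5 rows; each row shifts and turns the commanded pose from where the row before left it, along the tool's axes as they then stand; what a row does not reach is not made up. A row lasts 1/10 s, in which the tool goes at most 50 mm and 8.59 degrees, less where a joint would pass 70% of its speed; a pose out of reach is approached as far as the arm can. A call with a number of a shift or a turn outside -1 to 1 is refused whole. A call with a gripper value outside its range is refused whole. The fingers move at their own pace and stop on an object; the grip force is fixed at half the most. Time passes only in rows, so rows that do not move let the fingers close. It gives the time, the measured TCP pose, the force, the opening and the grip force at its end, in the units of the state.
- r.observe(): the state, without advancing time (a new reading comes with each control period).
- get_image(name): name is "side" or "top"; returns (picture, depth): 480x640x3 uint8, red, green, blue; 480x640 float32, m along the optical axis (not along the pixel's ray), 0 where there is no reading.
- get_calibration(name): a dict with "camera_matrix" (3x3 intrinsics, pixels), "origin" and "rotation" of the camera in the world. Camera axes: x right, y down, z forward; pixel columns grow to the right and rows downward; lengths in m; the calibration is good to about 2 mm. A picture is of the moment at which its call begins. get_calibration takes no time and is no camera call.
- r.close_job(): hands the job in; it is judged then, once.
The state is a dict: "time": time; "joints": joint angles; "dq": joint speeds; "effort": joint torques, N m; "eef_pos": TCP position; "eef_rot": TCP orientation; "contact_force": force on the tool from outside, world axes, zero at the start; "torque": the same for the moment, N m; "grip_width": opening from 0.0 (shut) to 1.0 (fully open); "grip_force": force on a finger pad.
Only numpy, scipy, OpenCV 4.12 (cv2) and the standard library are available. Lean on these libraries where they do the work, as an engineer would, in place of code of your own. Each camera call takes 0.05 s, during which the arm holds its last target. There are 200 camera calls.

## Task

Take the key with the rectangular head out of the wooden key block, push it fully home into the lock on top of the grey cash box (work it past the sticky pins), and only then turn it a quarter turn clockwise, seen from above, to the stop. The lock springs back, so finish still gripping the key and holding it turned; do not let go. Leave the round-headed key and the other things on the desk where they are.

Things in the scene. Friction and masses are not known exactly. Their poses are not given: they have to be found in the camera images.
- key: The key to use, 74 mm long, upright in one slot of the key block, head up. Origin: centre of the blade's lower end (tip); z up along the key, x along the blade's width, y across its thickness. From the tip: steel blade 0-30 mm, 14 mm (x) by 4 mm (y), its last 6 mm a narrower nose, 10 x 2 mm; shoulder 30-38 mm, 20 x 9 mm; head 38-74 mm. Loose in the slot, about 45 g; fits the lock either way round.
- key_head (a point): Centre of that key's head, 56 mm above its tip, axes as the key's. The head is black plastic, a rectangle 32 mm wide (x), 36 mm high (z) and 10 mm thick (y), with flat faces to grip.
- key_round: A key to leave alone: the same blade, shoulder and length, but a round disc head of 36 mm diameter, 10 mm thick. It stands in the other slot of the block, 64 mm away; which slot is which varies. Origin and axes as for the key.
- keyblock: Fixed beech block 130 (x) x 60 (y) x 45 mm high. Origin: centre of its underside. Two slots in its top at x = -32 and +32 mm, each 16 mm (along x) by 5.4 mm, 36 mm deep; a key standing there rests with its shoulder on the block's top and its blade width along the block's x.
- cashbox: Fixed grey steel cash box, 160 (x) x 200 (y) x 85 mm high. Origin: at the height of its underside, straight below the lock's axis; the box reaches from x = -60 to +100 mm and y = -100 to +100 mm. A low bar handle stands 16 mm above the lid at x = 75 mm.
- keyway (a point): Centre of the keyway's mouth, on the flat top of the lock's round steel barrel (31 mm across, 89 mm above the desk, 4 mm above the lid). z up along the lock's axis, x along the slot. Slot 16 mm (x) by 5.4 mm (y), 36 mm deep, no chamfer. The key goes in tip first, straight down; fully home its shoulder meets the barrel's face.
- keyway_end (a point): Point on the lock's axis 30 mm below the keyway's mouth: where the key's tip is when fully home. Two pairs of sticky pins, 9 and 17 mm below the mouth, pinch the slot to 2 mm; the key's 4 mm part sticks on them with the tip about 15 and 23 mm deep. A straight push needs 15 to 30 N there; pressing with about 10 N while rocking the key 2 to 3 mm across the slot and twisting it 3 degrees each way frees it.
- barrel (a joint): Turn of the lock's barrel (with the keyway) in rad: 0 at rest, grows clockwise seen from above, hard stop at 1.571. A spring turns it back to 0: about 0.05 N m at rest, 0.17 N m at the stop. The key has up to about 0.1 rad of play in the slot, so the key must turn about that much more than the barrel.
- mug: White mug, 76 mm across, 90 mm high, between the cash box and the key block; leave it. Origin: centre of its underside.
- stapler: Black stapler, 135 x 36 x 50 mm, lying on the robot's side of the desk; leave it. Origin: centre of its underside.
- mouse: Black computer mouse, 105 x 60 x 34 mm; leave it. Origin: centre of its underside.
- pencup: Dark metal pen cup, 76 mm across, 100 mm high with pens standing to about 150 mm, beyond the task's things; leave it. Origin: centre of its underside.
Mind the look-alikes: they are no part of the job. What is shaped like the key but red is not meant.

How it is judged:
By the outcome, as a careful person would: the job done as asked, in the order asked, and still so for the second after the job is handed in, while the arm keeps its last pose, push and grip.
It also fails if it takes over 58 s, if anything falls off the work surface, if the arm or the gripper's body presses on something with over 40 N, if the wrist force passes 120 N, or if a joint passes its speed limit or range.

## Working session

There is one attempt and no reset: what is moved stays moved. The work goes in short steps, Python scripts to look and compute and a shell command to move; the robot and the scene stay as the last step left them, time stands still between calls to the robot, and variables do not carry over. Pictures are saved under pics/ and viewed, at most 10 in all, crops included, and the job is handed in when it is done.

```bash
mkdir -p pics; ls; python3 - <<'E'
from workcell import r,get_image,get_calibration
import cv2,numpy as np
for n in("top","side"):
    p,d=get_image(n); cv2.imwrite(f"pics/{n}0.png",p[:,:,::-1]); np.savez(f"{n}0.npz",p=p,d=d)
    c=get_calibration(n); print(n,c)
print(r.observe())
E
```

```text
pics
top {'camera_matrix': array([[620.57254436,   0.        , 315.21121286],
       [  0.        , 620.57254436, 251.13033188],
       [  0.        ,   0.        ,   1.        ]]), 'origin': array([ 0.40266904, -0.01680422,  1.1260754 ]), 'rotation': array([-0.70246915,  0.70807394, -0.04668471,  0.05467112])}
side {'camera_matrix': array([[559.43329516,   0.        , 312.01209212],
       [  0.        , 559.43329516, 236.86899924],
       [  0.        ,   0.        ,   1.        ]]), 'origin': array([ 0.21677239, -0.8436242 ,  0.57419143]), 'rotation': array([ 0.83959421, -0.17513419,  0.10141194, -0.50410832])}
{'time': 0.1, 'joints': array([ 1.54260873e+00,  2.55673975e-01,  1.07131307e-01, -3.91598398e-04,
       -1.42388902e+00, -2.84588647e-01]), 'dq': array([-0.00069445, -0.00117   ,  0.00342684,  0.00148329, -0.00087191,
       -0.00046631]), 'effort': array([-1.94619759e-03, -3.87607777e+01,  2.38472217e+01,  5.37770569e+00,
       -3.84840067e-03,  1.03946948e-05]), 'eef_pos': array([0.16906139, 0.52289993, 0.22319717]), 'eef_rot': array([ 9.87791443e-01, -1.55779842e-01, -8.75371954e-05,  8.35730308e-04]), 'contact_force': array([ 0.52003608, -0.03562955, -0.15034298]), 'torque': array([-0.0199369 ,  0.03333832,  0.00647877]), 'grip_force': 0.0, 'grip_width': 0.9989987743607379}
```

View pics/top0.png

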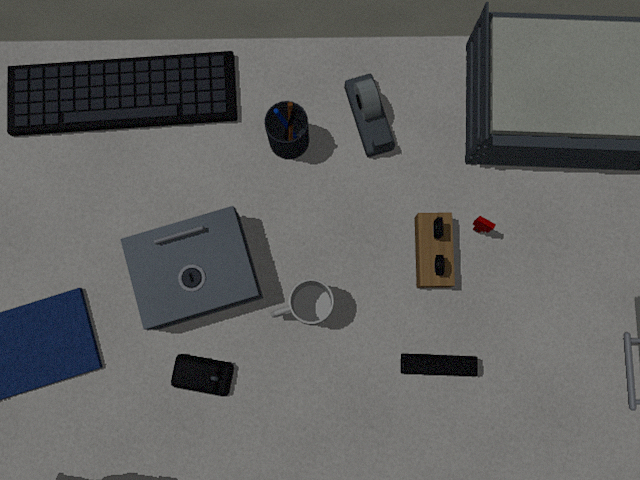

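View pics/side0.png

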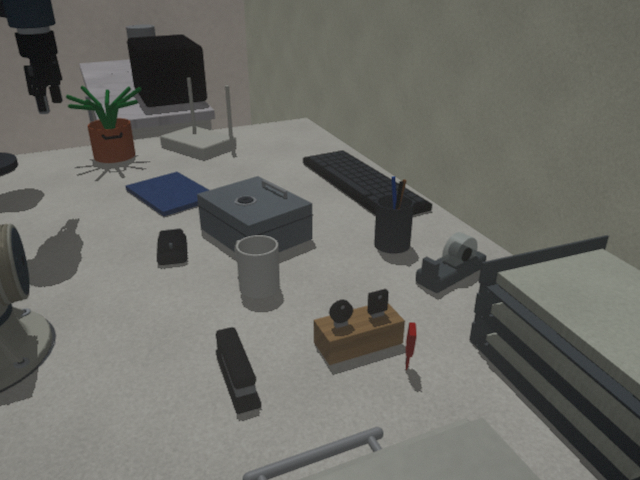

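Top: lock at about (191,278), key block at (435,250), keys at (438,228) and (440,265), and a red decoy at (484,224). Side: round head at (341,312) and rectangular head at (378,302). The rectangular key is therefore probably the one at the larger x, top (438,228).

```bash
cat > h.py <<'E'
import numpy as np,cv2
from scipy.spatial.transform import Rotation as R
from workcell import r,get_image,get_calibration
def cloud(n,d):
    c=get_calibration(n);K=c["camera_matrix"];v,u=np.mgrid[:480,:640]
    P=np.stack([(u-K[0,2])/K[0,0]*d,(v-K[1,2])/K[1,1]*d,d],-1)
    return P@R.from_quat(c["rotation"]).as_matrix().T+c["origin"]
def proj(n,P):
    c=get_calibration(n);K=c["camera_matrix"]
    q=(np.atleast_2d(P)-c["origin"])@R.from_quat(c["rotation"]).as_matrix()
    q=q@K.T;return q[:,:2]/q[:,2:]
def ray(n,uv,z):
    c=get_calibration(n);K=c["camera_matrix"];uv=np.atleast_2d(uv).astype(float)
    d=np.c_[uv,np.ones(len(uv))]@np.linalg.inv(K).T@R.from_quat(c["rotation"]).as_matrix().T
    o=c["origin"];return o+d*((z-o[2])/d[:,2:])
def rect(X):
    b=cv2.minAreaRect((X[:,:2]*1000).astype(np.float32));return b
E
python3 - <<'E'
from h import *
T=np.load("top0.npz");S=np.load("side0.npz")
W=cloud("top",T["d"]);ws=cloud("side",S["d"])
def reg(W,u0,u1,v0,v1,z0,z1):
    X=W[v0:v1,u0:u1].reshape(-1,3);return X[(X[:,2]>z0)&(X[:,2]<z1)]
X=reg(W,405,465,200,300,.035,.052);print("block top",rect(X),np.median(X[:,2]))
for a in((210,245),(248,285)):
    X=reg(W,425,455,*a,.07,.1);print("head",len(X),rect(X),X.mean(0),X[:,2].max())
X=reg(W,110,275,200,340,.075,.087);print("lid",rect(X),np.median(X[:,2]))
X=reg(W,170,212,258,298,.0868,.095);print("barrel",len(X),rect(X),np.median(X[:,2]),X.mean(0))
print("desk",np.median(W[300:330,380:460,2]))
for u0,u1,v0,v1 in((325,358,295,330),(362,392,285,318)):
    X=reg(ws,u0,u1,v0,v1,.055,.09);print("side",len(X),X.mean(0),X.min(0),X.max(0))
for n,a in(("top",T["p"][255:300,165:215]),("top",T["p"][205:295,400:470]),("side",S["p"][280:340,310:410])):pass
a=cv2.resize(T["p"][253:303,166:216],(400,400),interpolation=2);b=cv2.resize(T["p"][207:292,395:480],(400,400),interpolation=2)
c=cv2.resize(S["p"][280:340,310:410],(333,200),interpolation=2)
o=np.zeros((600,800,3),np.uint8);o[:400,:400]=a;o[:400,400:]=b;o[400:,:333]=c
o=cv2.convertScaleAbs(o,alpha=1.8);cv2.imwrite("pics/z.png",o[:,:,::-1])
E
```

```text
block top ((561.132568359375, -217.09814453125), (61.462921142578125, 130.1397247314453), 89.8129653930664) 0.045216515966937765
head 146 ((592.6170043945312, -216.63232421875), (30.905550003051758, 10.800092697143555), 2.9036455154418945) [ 0.59150658 -0.21601141  0.08664177] 0.0932721724884169
head 159 ((528.647705078125, -217.01197814941406), (34.36173629760742, 10.648134231567383), 0.26485416293144226) [ 0.52785044 -0.21636775  0.08382432] 0.09431388689780729
lid ((528.8028564453125, 209.21615600585938), (161.40895080566406, 200.93701171875), 16.355480194091797) 0.0849321774908336
barrel 694 ((509.80657958984375, 204.70730590820312), (70.32711029052734, 66.23871612548828), 89.46920013427734) 0.08825667369557322 [0.50950361 0.20393859 0.08862289]
desk 0.0004927457054779705
side 410 [ 0.53037283 -0.22085192  0.07471233] [ 0.51398885 -0.22591348  0.05505223] [ 0.55096343 -0.210534    0.08996069]
side 400 [ 0.59385087 -0.22106625  0.07430168] [ 0.57842802 -0.22558386  0.05512517] [ 0.61256792 -0.21035499  0.08998061]
```

View pics/z.png

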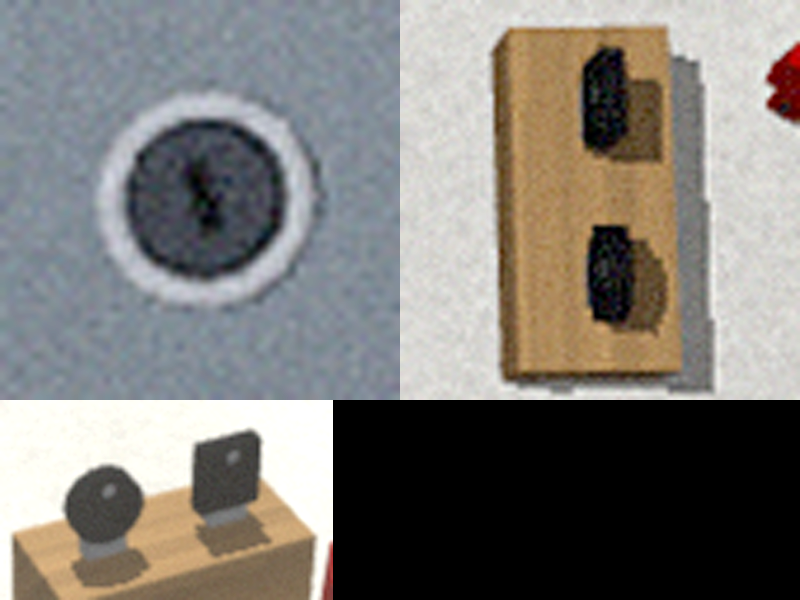

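The crop confirms it: the rectangular head is the far key (block +x side), the round one is nearer the robot. The slot runs up-left in the top view. I'll average frames to refine the slot pose, and start the tool turn.

```bash
python3 - <<'E'
from h import *
ps=[];ds=[]
for i in range(10):
    p,d=get_image("top");ps.append(p.astype(float));ds.append(d)
p=np.mean(ps,0);d=np.mean(ds,0);np.savez("avg.npz",p=p,d=d)
g=p.sum(2)/3
c=g[262:294,176:208]
# ring and disc centre
big=cv2.resize(c.astype(np.float32),None,fx=8,fy=8,interpolation=cv2.INTER_CUBIC)
def pix(xy): return (np.array(xy)+.5)/8-.5+[176,262]
ring=big>0.5*(big.max()+np.median(g[240:262,160:176]));ys,xs=np.nonzero(ring)
(e,ax,an)=cv2.fitEllipse(np.c_[xs,ys].astype(np.float32));print("ring",pix(e),np.array(ax)/8, ray("top",pix(e),.087))
h=cv2.convexHull(np.c_[xs,ys].astype(np.int32));m=cv2.moments(h);ce=np.array([m['m10'],m['m01']])/m['m00'];print("hull c",ray("top",pix(ce),.087))
yy,xx=np.mgrid[:256,:256];disc=(xx-ce[0])**2+(yy-ce[1])**2<(8*7)**2
med=np.median(big[disc]);
for f in(.6,.7,.8):
    s=disc&(big<med*f);y,x=np.nonzero(s);w=(med-big)[s]
    P=ray("top",np.array([pix(q) for q in zip(x,y)]),.089)[:,:2]*1000
    mu=np.average(P,0,w);C=np.cov(P.T,aweights=w);l,v=np.linalg.eigh(C);print(f,mu,np.degrees(np.arctan2(v[1,1],v[0,1])),np.sqrt(l)*3.46)
X=cloud("top",d)[262:294,176:208].reshape(-1,3);k=(X[:,2]<.08)&(np.hypot(*(X[:,:2]-[.5096,.2038]).T)<.012);print("depth slot",k.sum(),X[k])
E
python3 -m handwheel '[[1,0,0,0,0,0,-1],[1,0,0,0,0,0,-1],[1,0,0,0,0,0,-1],[1,0,0,0,0,0,-0.9],[1,0,0,0,0,0,0]]'
```

```text
ring [191.00833035 277.39435387] [23.57648468 24.38505363] [[0.50993572 0.20410786 0.087     ]]
hull c [[0.5099766  0.20423104 0.087     ]]
0.6 [510.1648171 203.8941354] -163.94508450554366 [ 4.33493122 14.62439895]
0.7 [510.14969863 203.85845029] -163.90179978504344 [ 4.73416273 15.08588293]
0.8 [510.12086328 203.83411196] -163.72843456596058 [ 5.07326742 15.49181037]
depth slot 19 [[0.51649806 0.20750678 0.07967745]
 [0.51680306 0.20642822 0.07674235]
 [0.51491737 0.20772293 0.0784952 ]
 [0.51595086 0.20809849 0.06871606]
 [0.51649151 0.20747174 0.063535  ]
 [0.51391345 0.20743037 0.07168271]
 [0.51493204 0.20778155 0.06189175]
 [0.51194998 0.2068924  0.07403834]
 [0.51296452 0.20727152 0.06413339]
 [0.50996325 0.20628862 0.07670441]
 [0.51091131 0.20656811 0.06729252]
 [0.50792945 0.20556561 0.07993237]
 [0.50901389 0.2061683  0.06901343]
 [0.50983434 0.20618686 0.06071592]
 [0.50687015 0.20523013 0.07328764]
 [0.50782802 0.20557474 0.06346591]
 [0.50501647 0.20488873 0.07473328]
 [0.50595371 0.2052256  0.06496004]
 [0.50322948 0.20468222 0.07553968]]
time: 1.1
eef_pos: [0.1692, 0.5233, 0.224]
eef_rot: [1.0, -0.0, 0.0, -0.0]
contact_force: [-0.4, 1.0, 0.6]
grip_width: 1.002
grip_force: 0.0
```

```bash
H="python3 -m handwheel"
python3 -m handwheel '[[1,0.57,1,0,0,0,0],[1,0.57,1,0,0,0,0],[1,0.57,1,0,0,0,0],[1,0.57,1,0,0,0,0],[1,0.57,1,0,0,0,0]]' >/dev/null
python3 -m handwheel '[[1,0.57,1,0,0,0,0],[1,0.57,1,0,0,0,0],[1,0.57,1,0,0,0,0],[1,0.57,1,0,0,0,0],[1,0.57,1,0,0,0,0]]'
python3 -m handwheel '[[1,0.57,1,0,0,0,0],[1,0.57,1,0,0,0,0],[1,0.57,1,0,0,0,0],[1,0.57,1,0,0,0,0],[1,0.57,1,0,0,0,0]]' >/dev/null
python3 -m handwheel '[[1,0.57,1,0,0,0,0],[1,0.57,1,0,0,0,0],[1,0.57,1,0,0,0,0],[1,0.57,1,0,0,0,0],[1,0.57,1,0,0,0,0]]'
python3 -m handwheel '[[1,0.57,1,0,0,0,0],[1,0.57,1,0,0,0,0],[1,0.57,1,0,0,0,0],[1,0.57,1,0,0,0,0],[1,0.57,1,0,0,0,0]]' >/dev/null
python3 -m handwheel '[[1,0.57,1,0,0,0,0],[1,0.57,1,0,0,0,0],[1,0.57,1,0,0,0,0],[1,0.57,1,0,0,0,0],[1,0.57,1,0,0,0,0]]'
python3 -m handwheel '[[1,0.57,1,0,0,0,0],[1,0.57,1,0,0,0,0],[1,0.57,1,0,0,0,0],[1,0.57,1,0,0,0,0],[1,0.57,1,0,0,0,0]]'
python3 -c "from h import *;print(r.observe()['joints'])"
```

```text
time: 2.1
eef_pos: [0.2834, 0.3224, 0.2241]
eef_rot: [1.0, -0.001, 0.0, -0.0]
contact_force: [0.3, 0.1, 0.3]
grip_width: 0.999
grip_force: 0.0
time: 3.1
eef_pos: [0.3973, 0.1222, 0.2242]
eef_rot: [1.0, -0.002, 0.0, -0.0]
contact_force: [-0.1, -0.1, 0.2]
grip_width: 0.998
grip_force: 0.0
time: 4.1
eef_pos: [0.5111, -0.0779, 0.224]
eef_rot: [1.0, -0.002, 0.0, -0.0]
contact_force: [-0.3, 0.0, 0.9]
grip_width: 0.999
grip_force: 0.0
time: 4.6
eef_pos: [0.5681, -0.1779, 0.224]
eef_rot: [1.0, -0.002, 0.0, -0.0]
contact_force: [-0.1, -0.0, -0.7]
grip_width: 0.999
grip_force: 0.0
[-4.10743334e-02  3.46028468e-01  2.34313516e-01 -1.14465255e-05
 -1.45907483e+00  1.60878095e+00]
```

```bash
python3 -m handwheel '[[1,0.63,0.98,0,0,0,0],[1,0.62,0.98,0.5,0,0,0],[1,0,0,1,0,0,0],[1,0,0,1,0,0,0],[1,0,0,1,0,0,0]]' >/dev/null
python3 -m handwheel '[[1,0,0,1,0,0,0],[1,0,0,0.7,0,0,0],[1,0,0,0,0,0,0]]'
python3 - <<'E'
from h import *
p,d=get_image("side");q,e=get_image("top")
o=np.zeros((400,800,3),np.uint8);o[:,:400]=cv2.resize(p[200:350,300:450],(400,400));o[:,400:]=cv2.resize(q[170:310,370:510],(400,400))
cv2.imwrite("pics/a.png",cv2.convertScaleAbs(o,alpha=1.8)[:,:,::-1])
W=cloud("top",e);X=W[170:310,370:510].reshape(-1,3)
for a,b in((.1,.125),(.13,.16),(.17,.26)):
    k=(X[:,2]>a)&(X[:,2]<b);print(a,k.sum(),rect(X[k]) if k.sum()>5 else 0)
E
```

```text
time: 5.4
eef_pos: [0.5912, -0.2158, 0.1175]
eef_rot: [1.0, -0.001, -0.002, -0.001]
contact_force: [-0.7, -0.4, -0.3]
grip_width: 0.997
grip_force: 0.0
0.1 0 0
0.13 18 ((582.6144409179688, -167.26039123535156), (14.192983627319336, 3.4013497829437256), 56.278812408447266)
0.17 780 ((577.0921630859375, -213.88612365722656), (146.58775329589844, 45.33293914794922), 75.08367919921875)
```

View pics/a.png

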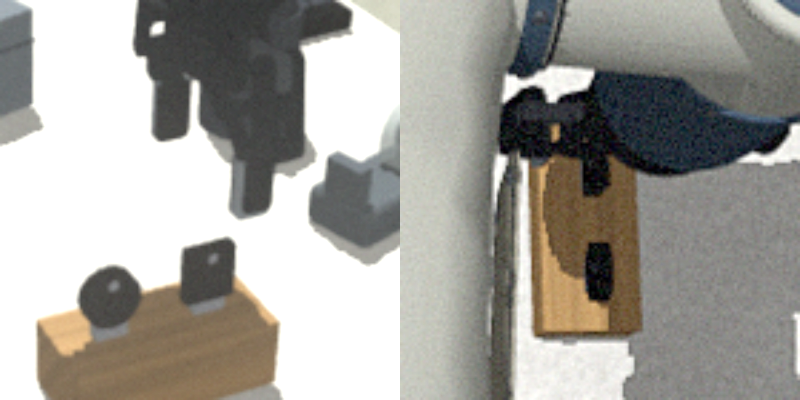

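The side view shows open fingers straddling the rectangular key at about (208,275) in the crop, with the round key clear to the left. Next I descend, then close.

```bash
python3 -m handwheel '[[1,0.05,0.03,1,0,0,0],[1,0,0,1,0,0,0],[1,0,0,0.4,0,0,0],[1,0,0,0,0,0,0],[1,0,0,0,0,0,0]]'
python3 -m handwheel '[[0,0,0,0,0,0,0],[0,0,0,0,0,0,0],[0,0,0,0,0,0,0]]'
python3 -m handwheel '[[0,0,0,0,0,0,0],[0,0,0,0,0,0,0],[0,0,0,0,0,0,0]]'
python3 -m handwheel '[[0,0,0,0,0,0,0],[0,0,0,0,0,0,0],[0,0,0,0,0,0,0]]'
```

```text
time: 6.0
eef_pos: [0.5944, -0.2171, 0.0734]
eef_rot: [1.0, -0.0, 0.001, 0.0]
contact_force: [-0.4, -0.4, 0.9]
grip_width: 1.002
grip_force: 0.0
time: 6.3
eef_pos: [0.594, -0.2169, 0.0726]
eef_rot: [1.0, -0.0, 0.001, 0.0]
contact_force: [1.1, -0.0, -0.8]
grip_width: 0.516
grip_force: 0.0
time: 6.6
eef_pos: [0.5938, -0.2169, 0.0723]
eef_rot: [1.0, -0.0, 0.0, 0.0]
contact_force: [-0.1, 0.1, 0.5]
grip_width: 0.092
grip_force: 60.9
time: 6.9
eef_pos: [0.5938, -0.2169, 0.0723]
eef_rot: [1.0, -0.0, 0.0, 0.0]
contact_force: [-0.1, -0.6, 2.3]
grip_width: 0.096
grip_force: 61.0
```

```bash
python3 -m handwheel '[[0,0,0,-0.5,0,0,0],[0,0,0,-1,0,0,0],[0,0,0,-1,0,0,0],[0,0,0,-1,0,0,0],[0,0,0,-1,0,0,0]]'
python3 -m handwheel '[[0,0,0,-1,0,0,0],[0,0,0,-1,0,0,0],[0,0,0,-1,0,0,0],[0,0,0,0,0,0,0]]'
python3 -m handwheel '[[0,-0.2,-1,0,0,0,0],[0,-0.2,-1,0,0,0,0],[0,-0.2,-1,0,0,0,0],[0,-0.2,-1,0,0,0,0],[0,-0.2,-1,0,0,0,0]]' >/dev/null
python3 -m handwheel '[[0,-0.2,-1,0,0,0,0],[0,-0.2,-1,0,0,0,0],[0,-0.2,-1,0,0,0,0],[0,-0.2,-1,0,0,0,0],[0,-0.2,-1,0,0,0,0]]' >/dev/null
python3 -m handwheel '[[0,-0.2,-1,0,0,0,0],[0,-0.2,-1,0,0,0,0],[0,-0.2,-1,0,0,0,0],[0,-0.2,-1,0,0,0,0],[0,-0.2,-1,0,0,0,0]]' >/dev/null
python3 -m handwheel '[[0,-0.2,-1,0,0,0,0],[0,-0.2,-1,0,0,0,0],[0,-0.2,-1,0,0,0,0],[0,-0.2,-1,0,0,0,0],[0,-0.2,-1,0,0,0,0]]' >/dev/null
python3 -m handwheel '[[0,-0.2,-1,0,0,0,0],[0,0,0,0,0,0,-1],[0,0,0,0,0,0,-1],[0,0,0,0,0,0,-1],[0,0,0,0,0,0,-0.54]]'
```

```text
time: 7.4
eef_pos: [0.5933, -0.2168, 0.1631]
eef_rot: [1.0, -0.0, -0.0, -0.0]
contact_force: [0.3, 0.2, 0.3]
grip_width: 0.097
grip_force: 60.6
time: 7.8
eef_pos: [0.5948, -0.2174, 0.2258]
eef_rot: [1.0, -0.0, 0.003, 0.001]
contact_force: [-0.3, 1.2, 0.2]
grip_width: 0.096
grip_force: 60.6
time: 10.3
eef_pos: [0.5094, 0.2032, 0.2213]
eef_rot: [0.99, 0.142, -0.001, 0.0]
contact_force: [-0.1, -0.3, -0.4]
grip_width: 0.094
grip_force: 60.6
```

```bash
python3 -m handwheel '[[0,0,0,1,0,0,0],[0,0,0,1,0,0,0],[0,0,0,1,0,0,0],[0,0.03,-0.03,0.25,0,0,0],[0,0,0,0,0,0,0]]'
python3 -m handwheel '[[0,0,0,0,0,0,0]]'
cat > look.py <<'E'
import sys
from h import *
ps=[];ds=[]
for i in range(6):
    p,d=get_image("side");ps.append(p.astype(float));ds.append(d)
p=np.mean(ps,0).clip(0,255).astype(np.uint8);np.savez("side_"+sys.argv[1],p=p,d=np.median(ds,0))
o=r.observe();Rt=R.from_quat(o["eef_rot"]);t=o["eef_pos"]
print(t,Rt.as_euler("xyz",degrees=True))
tip=t+Rt.apply([0,0,.0573]);pts={"tip":tip,"tipL":tip+Rt.apply([-.005,0,0]),"tipR":tip+Rt.apply([.005,0,0]),"mouth":[.5101,.2039,.089]}
for k,v in pts.items():print(k,np.round(v,4),np.round(proj("side",v)[0],1))
u,v=proj("side",[.5101,.2039,.105])[0].astype(int);u0,v0=u-40,v-35
c=cv2.resize(p[v0:v0+60,u0:u0+80],None,fx=10,fy=10,interpolation=cv2.INTER_CUBIC)
cv2.imwrite(f"pics/{sys.argv[1]}.png",cv2.convertScaleAbs(c,alpha=1.8)[:,:,::-1]);print("crop origin",u0,v0)
E
python3 look.py s1
```

```text
time: 10.8
eef_pos: [0.5098, 0.2036, 0.1562]
eef_rot: [0.99, 0.141, -0.001, 0.001]
contact_force: [-0.2, 0.6, 0.0]
grip_width: 0.092
grip_force: 60.6
time: 10.9
eef_pos: [0.5109, 0.2042, 0.1579]
eef_rot: [0.99, 0.141, 0.001, -0.0]
contact_force: [-0.4, 0.1, -0.1]
grip_width: 0.093
grip_force: 60.6
[0.51057053 0.20409268 0.15749519] [-1.79983790e+02 -4.82317159e-02  1.61785322e+01]
tip [0.5106 0.2041 0.1002] [244.2 194.4]
tipL [0.5058 0.2027 0.1002] [242.2 195. ]
tipR [0.5154 0.2055 0.1002] [246.2 193.7]
mouth [0.5101 0.2039 0.089 ] [244.3 199.3]
crop origin 203 157
```

View pics/s1.png

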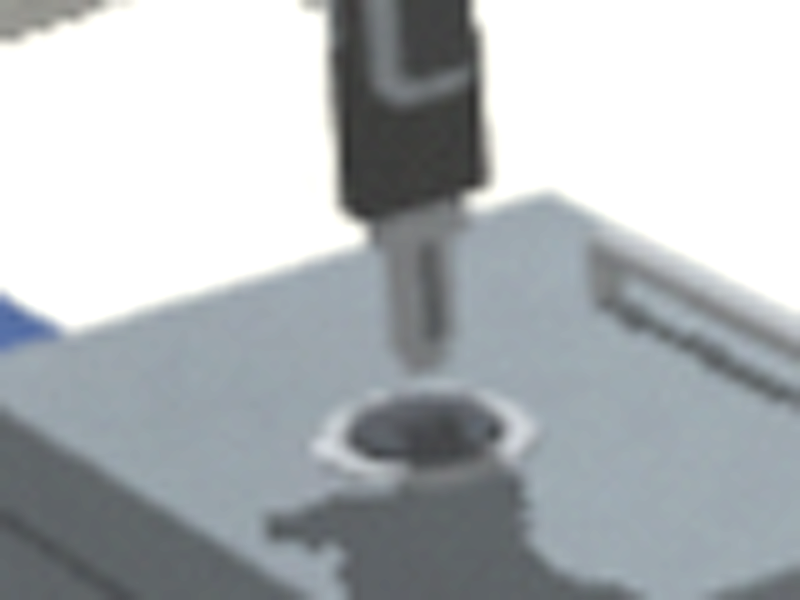

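The side crop shows the key hanging straight, tip at about (420,372) and the barrel face centred near (424,430). That is within about 1 mm of directly below, so I lower the nose gently.

```bash
python3 -m handwheel '[[0,0.02,0,0.3,0,0,0],[0,0,0,0.2,0,0,0],[0,0,0,0,0,0,0]]'
python3 -m handwheel '[[0,0,0,0.15,0,0,0],[0,0,0,0.1,0,0,0],[0,0,0,0,0,0,0]]'
```

```text
time: 11.5
eef_pos: [0.5102, 0.2038, 0.1459]
eef_rot: [0.99, 0.141, -0.001, 0.0]
contact_force: [0.2, -0.6, 0.6]
grip_width: 0.091
grip_force: 60.6
time: 11.8
eef_pos: [0.5106, 0.204, 0.1416]
eef_rot: [0.99, 0.141, -0.0, 0.0]
contact_force: [-0.0, 0.2, -0.8]
grip_width: 0.092
grip_force: 60.6
```

```bash
python3 -m handwheel '[[0,0,0,0.1,0,0,0],[0,0,0,0,0,0,0]]'
python3 -m handwheel '[[0,0,0,0.1,0,0,0],[0,0,0,0,0,0,0]]'
```

```text
time: 12.0
eef_pos: [0.5109, 0.2042, 0.14]
eef_rot: [0.99, 0.141, 0.0, -0.0]
contact_force: [0.4, 0.1, -0.3]
grip_width: 0.095
grip_force: 60.7
time: 12.2
eef_pos: [0.5105, 0.204, 0.1377]
eef_rot: [0.99, 0.141, -0.0, 0.0]
contact_force: [-0.4, 0.3, -1.1]
grip_width: 0.093
grip_force: 60.6
```

```bash
python3 -m handwheel '[[0,0,0,0.1,0,0,0],[0,0,0,0.1,0,0,0],[0,0,0,0,0,0,0]]'
python3 -m handwheel '[[0,0,0,0.1,0,0,0],[0,0,0,0,0,0,0]]'
```

```text
time: 12.5
eef_pos: [0.5106, 0.204, 0.1336]
eef_rot: [0.99, 0.141, -0.0, 0.0]
contact_force: [-1.7, -0.2, -0.7]
grip_width: 0.092
grip_force: 60.6
time: 12.7
eef_pos: [0.5108, 0.204, 0.1321]
eef_rot: [0.99, 0.141, 0.0, 0.0]
contact_force: [-0.9, -1.1, 1.3]
grip_width: 0.091
grip_force: 60.8
```

```bash
python3 -m handwheel '[[0,0,0,0.08,0,0,0],[0,0,0,0,0,0,0]]'
python3 -m handwheel '[[0,0,0,0.08,0,0,0],[0,0,0,0,0,0,0]]'
```

```text
time: 12.9
eef_pos: [0.5111, 0.2041, 0.1315]
eef_rot: [0.99, 0.141, 0.001, -0.0]
contact_force: [-2.1, -0.2, 6.6]
grip_width: 0.095
grip_force: 61.5
time: 13.1
eef_pos: [0.5114, 0.2041, 0.1309]
eef_rot: [0.99, 0.141, 0.001, -0.0]
contact_force: [-5.1, -0.8, 10.3]
grip_width: 0.092
grip_force: 62.0
```

```bash
python3 -m handwheel '[[0,-0.02,0.12,0.02,0,0,0.65],[0,0,-0.12,0,0,0,-0.65],[0,0,-0.12,0.02,0,0,-0.65],[0,0,0.12,0,0,0,0.65],[0,0,0,0,0,0,0]]'
python3 -m handwheel '[[0,0,0.12,0.03,0,0,0.65],[0,0,-0.12,0,0,0,-0.65],[0,0,-0.12,0.02,0,0,-0.65],[0,0,0.12,0,0,0,0.65],[0,0,0,0,0,0,0]]'
```

```text
time: 13.6
eef_pos: [0.5111, 0.204, 0.1294]
eef_rot: [0.99, 0.14, 0.001, -0.0]
contact_force: [-2.4, 0.0, 8.2]
grip_width: 0.092
grip_force: 61.6
time: 14.1
eef_pos: [0.5112, 0.2041, 0.1284]
eef_rot: [0.99, 0.14, 0.001, -0.0]
contact_force: [-2.8, -1.2, 7.9]
grip_width: 0.094
grip_force: 61.7
```

```bash
python3 -m handwheel '[[0,-0.02,0.12,0.05,0,0,0.65],[0,0,-0.12,0.03,0,0,-0.65],[0,0,-0.12,0.03,0,0,-0.65],[0,0,0.12,0.03,0,0,0.65],[0,0,0,0,0,0,0]]'
python3 -m handwheel '[[0,0,0.12,0.05,0,0,0.65],[0,0,-0.12,0.03,0,0,-0.65],[0,0,-0.12,0.03,0,0,-0.65],[0,0,0.12,0.03,0,0,0.65],[0,0,0,0,0,0,0]]'
```

```text
time: 14.6
eef_pos: [0.5111, 0.204, 0.1255]
eef_rot: [0.99, 0.14, 0.001, -0.0]
contact_force: [-2.9, -0.4, 6.9]
grip_width: 0.092
grip_force: 61.5
time: 15.1
eef_pos: [0.5114, 0.2041, 0.1236]
eef_rot: [0.99, 0.14, 0.001, -0.0]
contact_force: [-5.4, -1.8, 13.3]
grip_width: 0.095
grip_force: 62.3
```

```bash
python3 -m handwheel '[[0,-0.02,0.12,0,0,0,0.65],[0,0,-0.12,0,0,0,-0.65],[0,0,-0.12,0.02,0,0,-0.65],[0,0,0.12,0,0,0,0.65],[0,0,0,0,0,0,0]]'
python3 -m handwheel '[[0,0,0.12,0.03,0,0,0.65],[0,0,-0.12,0.02,0,0,-0.65],[0,0,-0.12,0.03,0,0,-0.65],[0,0,0.12,0.02,0,0,0.65],[0,0,0,0,0,0,0]]'
```

```text
time: 15.6
eef_pos: [0.5113, 0.204, 0.123]
eef_rot: [0.99, 0.14, 0.001, -0.0]
contact_force: [-3.8, -1.7, 10.7]
grip_width: 0.092
grip_force: 62.1
time: 16.1
eef_pos: [0.5114, 0.2041, 0.1213]
eef_rot: [0.99, 0.14, 0.001, -0.0]
contact_force: [-6.0, -1.4, 13.3]
grip_width: 0.095
grip_force: 62.4
```

```bash
python3 -m handwheel '[[0,-0.03,0.13,0,0,0,0.7],[0,0,-0.13,0,0,0,-0.7],[0,0,-0.13,0,0,0,-0.7],[0,0,0.13,0,0,0,0.7],[0,0,0,0,0,0,0]]'
python3 -m handwheel '[[0,0,0.13,0.03,0,0,0.7],[0,0,-0.13,0.03,0,0,-0.7],[0,0,-0.13,0.03,0,0,-0.7],[0,0,0.13,0.03,0,0,0.7],[0,0,0,0,0,0,0]]'
```

```text
time: 16.6
eef_pos: [0.5109, 0.204, 0.1204]
eef_rot: [0.99, 0.14, 0.001, -0.0]
contact_force: [-4.6, -1.1, 8.7]
grip_width: 0.09
grip_force: 61.8
time: 17.1
eef_pos: [0.5113, 0.204, 0.1185]
eef_rot: [0.99, 0.14, 0.001, -0.0]
contact_force: [-4.9, -1.5, 10.0]
grip_width: 0.096
grip_force: 62.0
```

```bash
python3 -m handwheel '[[0,-0.01,0.12,0.04,0,0,0.65],[0,0,-0.12,0.03,0,0,-0.65],[0,0,-0.12,0.03,0,0,-0.65],[0,0,0.12,0.03,0,0,0.65],[0,0,0,0,0,0,0]]'
python3 -m handwheel '[[0,0,0,0.05,0,0,0],[0,0,0,0,0,0,0]]'
python3 -m handwheel '[[0,0,0,0.05,0,0,0],[0,0,0,0,0,0,0]]'
python3 -m handwheel '[[0,0,0,0.05,0,0,0],[0,0,0,0,0,0,0]]'; python3 look.py s2
```

```text
time: 17.6
eef_pos: [0.5113, 0.204, 0.1161]
eef_rot: [0.99, 0.14, 0.001, -0.0]
contact_force: [-5.4, -1.1, 12.3]
grip_width: 0.087
grip_force: 62.3
time: 17.8
eef_pos: [0.5114, 0.204, 0.116]
eef_rot: [0.99, 0.141, 0.001, 0.0]
contact_force: [-7.4, -1.8, 17.3]
grip_width: 0.095
grip_force: 63.0
time: 18.0
eef_pos: [0.5116, 0.204, 0.116]
eef_rot: [0.99, 0.141, 0.002, -0.0]
contact_force: [-9.3, -3.1, 23.1]
grip_width: 0.091
grip_force: 63.6
time: 18.2
eef_pos: [0.5118, 0.204, 0.1159]
eef_rot: [0.99, 0.141, 0.002, -0.0]
contact_force: [-11.4, -2.0, 27.1]
grip_width: 0.093
grip_force: 64.2
[0.51175356 0.20401742 0.11590492] [179.96930211  -0.24326642  16.25307472]
tip [0.512  0.2041 0.0586] [246.  212.1]
tipL [0.5072 0.2027 0.0586] [244.1 212.8]
tipR [0.5168 0.2055 0.0586] [248.  211.5]
mouth [0.5101 0.2039 0.089 ] [244.3 199.3]
crop origin 203 157
```

View pics/s2.png

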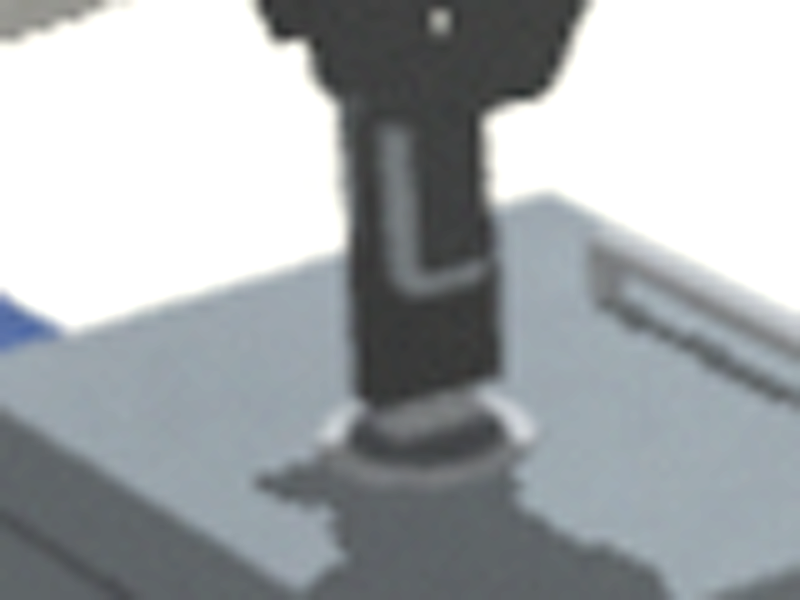

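The key is fully home: hard stop at TCP z 0.116, as predicted, and the picture shows the shoulder on the barrel face at about (430,420). I'll ease the press and start turning clockwise (+tool z).

```bash
python3 -m handwheel '[[0,-0.04,0,-0.1,0,0,0],[0,0,0,0,0,0,0]]'
python3 -m handwheel '[[0,0,0,0,0,0,0.8],[0,0,0,0,0,0,0.8],[0,0,0,0,0,0,0.8],[0,0,0,0,0,0,0.8],[0,0,0,0,0,0,0.8]]'
python3 -c "from h import *;o=r.observe();print(o['torque'],R.from_quat(o['eef_rot']).as_euler('xyz',degrees=True))"
```

```text
time: 18.7
eef_pos: [0.5112, 0.204, 0.116]
eef_rot: [0.99, 0.141, 0.002, -0.0]
contact_force: [-6.1, -2.8, 16.2]
grip_width: 0.091
grip_force: 62.7
time: 19.2
eef_pos: [0.5112, 0.2042, 0.116]
eef_rot: [1.0, -0.02, 0.002, -0.001]
contact_force: [-6.1, -1.1, 16.9]
grip_width: 0.091
grip_force: 62.7
[-0.38198117  2.41171288  0.13547507] [-179.93715174   -0.19757036   -2.24368074]
```

```bash
python3 -m handwheel '[[0,0,0,0,0,0,0.8],[0,0,0,0,0,0,0.8],[0,0,0,0,0,0,0.8],[0,0,0,0,0,0,0.8],[0,0,0,0,0,0,0.8]]'
python3 -m handwheel '[[0,0,0,0,0,0,0.8],[0,0,0,0,0,0,0.8],[0,0,0,0,0,0,0.8],[0,0,0,0,0,0,0.8],[0,0,0,0,0,0,0.8]]'
python3 -m handwheel '[[0,0,0,0,0,0,0.8],[0,0,0,0,0,0,0.8],[0,0,0,0,0,0,0.8],[0,0,0,0,0,0,0.8],[0,0,0,0,0,0,0]]'
python3 -c "from h import *;o=r.observe();print(o['torque'],R.from_quat(o['eef_rot']).as_euler('xyz',degrees=True))"
```

```text
time: 19.7
eef_pos: [0.5112, 0.2043, 0.116]
eef_rot: [0.984, -0.179, 0.002, -0.001]
contact_force: [-5.8, -0.2, 16.9]
grip_width: 0.096
grip_force: 62.7
time: 20.2
eef_pos: [0.5112, 0.2043, 0.116]
eef_rot: [0.943, -0.333, 0.002, -0.001]
contact_force: [-6.4, -0.4, 16.2]
grip_width: 0.09
grip_force: 62.7
time: 20.7
eef_pos: [0.5113, 0.2043, 0.116]
eef_rot: [0.893, -0.45, 0.001, -0.001]
contact_force: [-5.8, -1.6, 16.2]
grip_width: 0.094
grip_force: 62.7
[-0.36977382  2.31871891  0.15243689] [-1.79788145e+02 -7.20684074e-02 -5.35323833e+01]
```

```bash
cat > t.py <<'E'
from h import *
o=r.observe();print("TORQUE",o['torque'].round(3),R.from_quat(o['eef_rot']).as_euler('xyz',degrees=True).round(2))
E
python3 -m handwheel '[[0,0,0,0,0,0,0.8],[0,0,0,0,0,0,0.8],[0,0,0,0,0,0,0.8],[0,0,0,0,0,0,0.8],[0,0,0,0,0,0,0.8]]'
python3 t.py
python3 -m handwheel '[[0,0,0,0,0,0,0.8],[0,0,0,0,0,0,0.5],[0,0,0,0,0,0,0]]'
python3 t.py
python3 -m handwheel '[[0,0,0,0,0,0,0.4],[0,0,0,0,0,0,0]]'
python3 t.py
```

```text
time: 21.2
eef_pos: [0.5113, 0.2042, 0.116]
eef_rot: [0.81, -0.587, 0.001, -0.002]
contact_force: [-5.9, -1.6, 17.0]
grip_width: 0.092
grip_force: 62.7
TORQUE [-0.487  2.208  0.178] [-1.7978e+02 -1.0000e-02 -7.1900e+01]
time: 21.5
eef_pos: [0.5112, 0.2042, 0.116]
eef_rot: [0.778, -0.628, 0.001, -0.002]
contact_force: [-5.7, -1.2, 16.0]
grip_width: 0.095
grip_force: 62.7
TORQUE [-0.457  2.274  0.2  ] [-1.7978e+02  1.0000e-02 -7.7780e+01]
time: 21.7
eef_pos: [0.5113, 0.2042, 0.116]
eef_rot: [0.768, -0.64, 0.001, -0.002]
contact_force: [-5.4, -1.4, 15.0]
grip_width: 0.09
grip_force: 62.7
TORQUE [-0.444  2.244  0.188] [-1.7978e+02  2.0000e-02 -7.9600e+01]
```

```bash
python3 -m handwheel '[[0,0,0,0,0,0,0.4],[0,0,0,0,0,0,0],[0,0,0,0,0,0,0]]' | grep force
python3 t.py
python3 -m handwheel '[[0,0,0,0,0,0,0.3],[0,0,0,0,0,0,0],[0,0,0,0,0,0,0]]' | grep force
python3 t.py
python3 -m handwheel '[[0,0,0,0,0,0,0.3],[0,0,0,0,0,0,0],[0,0,0,0,0,0,0]]'
python3 t.py
```

```text
contact_force: [-6.0, -0.8, 15.0]
grip_force: 62.7
TORQUE [-0.471  2.215  0.105] [-1.7978e+02  3.0000e-02 -8.1380e+01]
contact_force: [-5.5, -1.4, 15.9]
grip_force: 62.7
TORQUE [-0.405  2.251  0.217] [-1.7978e+02  3.0000e-02 -8.2750e+01]
time: 22.6
eef_pos: [0.5113, 0.2043, 0.116]
eef_rot: [0.743, -0.67, 0.001, -0.002]
contact_force: [-6.2, -0.7, 16.1]
grip_width: 0.095
grip_force: 62.8
TORQUE [-0.424  2.215  0.316] [-1.7978e+02  4.0000e-02 -8.4110e+01]
```

```bash
python3 -m handwheel '[[0,0,0,0,0,0,0.4],[0,0,0,0,0,0,0],[0,0,0,0,0,0,0]]' | grep force
python3 t.py
python3 -m handwheel '[[0,0,0,0,0,0,0.3],[0,0,0,0,0,0,0],[0,0,0,0,0,0,0]]' | grep force
python3 t.py
python3 -m handwheel '[[0,0,0,0,0,0,0]]'|grep xx
python3 t.py;python3 look.py s3
```

```text
contact_force: [-6.4, -1.9, 15.5]
grip_force: 63.0
TORQUE [-0.43   2.252  0.507] [-1.7978e+02  3.0000e-02 -8.5920e+01]
contact_force: [-6.2, -1.5, 16.4]
grip_force: 63.4
TORQUE [-0.396  2.172  0.657] [-1.7978e+02  4.0000e-02 -8.7280e+01]
TORQUE [-0.368  2.262  0.635] [-1.7978e+02  4.0000e-02 -8.7270e+01]
[0.51128729 0.20428505 0.11602569] [-1.79777088e+02  3.71737003e-02 -8.72749357e+01]
tip [0.5115 0.2043 0.0587] [245.8 212.1]
tipL [0.5113 0.2093 0.0587] [245.  211.2]
tipR [0.5117 0.1993 0.0587] [246.6 213. ]
mouth [0.5101 0.2039 0.089 ] [244.3 199.3]
crop origin 203 157
```

View pics/s3.png

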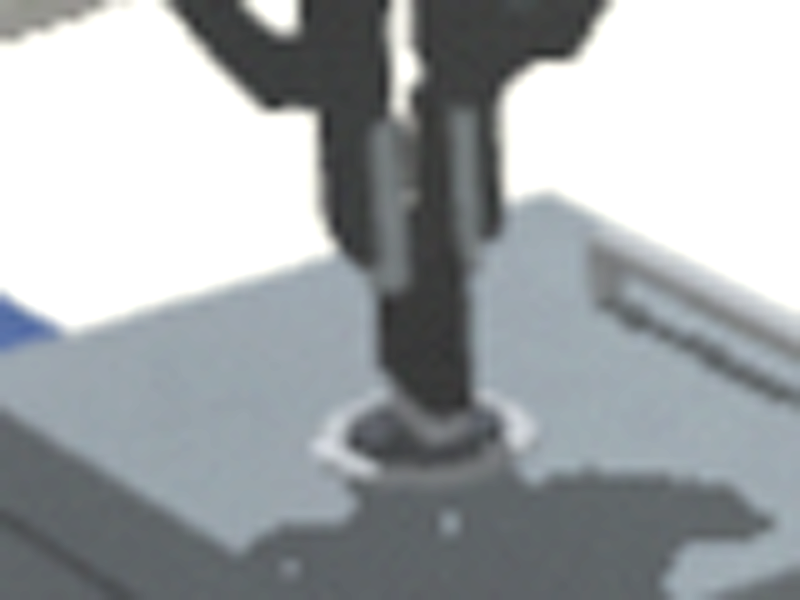

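The key is turned edge-on with its shoulder still on the barrel. The torque has climbed to 0.64 N m, well above the 0.17 N m spring, so it is at the stop. One short hold to check it stays there, then I hand in.

```bash
python3 -m handwheel '[[0,0,0,0,0,0,0],[0,0,0,0,0,0,0],[0,0,0,0,0,0,0],[0,0,0,0,0,0,0],[0,0,0,0,0,0,0]]'
python3 t.py; python3 -c "from workcell import r;print(r.close_job())"
```

```text
time: 24.1
eef_pos: [0.5113, 0.2043, 0.116]
eef_rot: [0.724, -0.69, 0.001, -0.002]
contact_force: [-5.7, -1.3, 16.7]
grip_width: 0.093
grip_force: 63.4
TORQUE [-0.435  2.237  0.643] [-1.7977e+02  4.0000e-02 -8.7280e+01]
the job is handed in; nothing more can be done
None
```

The job is handed in at 24.1 s: the rectangular-headed key is fully home in the lock, turned clockwise to the stop and still gripped, and the arm touched nothing else on the desk.

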